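Hang the scrubbed tasting board on the rail with an S-hook

ROBOT

A 6-joint arm with a two-finger parallel gripper is mounted at the origin on the work surface. World frame = base frame: x ahead of the robot, y to its left, z up, the work surface at z = 0. Lengths are in mm, angles in rad, forces in N, time in s.
With the tool pointing down it reaches from about 400 to 825 mm from the base axis. Payload 7 kg.
Tool frame: the origin (TCP) lies at the very end of the fingers, on their centre line; the grasp point (between the pads) lies 19 mm behind it; z points along the fingers, y is the direction in which the jaws open and shut (so a half turn about z gives the same grasp; the last joint's range is limited). The gripper opens to 88 mm and grips with 3 to 60 N. Pads are 19 mm wide; open, the fingers measure 130 mm over their backs; the gripper's body (78 mm by 193 mm) begins 47 mm behind the grasp point.
Start: joints at [-1.042, 0.359, 0.012, 0, -1.224, -0.288], TCP at [160.948, -655.508, 226.561] pointing down, gripper open.
Joint ranges: [-3.07, 3.07], [-1.43, 2.12], [-1.02, 1.25], [-3.03, 1.67], [-3.05, -0], [-3.03, 3.03]. Speed limits (rad/s): [2.39, 2.39, 3.01, 3.14, 3.14, 3.14].

INTERFACE

Orientations are given as a unit quaternion [x, y, z, w].
In Python, from plant import bot gives the robot as it stands. Calls block until the motion is done:
- bot.move_ptp(position, orientation): joint-space move of the TCP to a pose.
- bot.line_to(position, velocity=150, ori=None): straight line of the TCP; ori=None keeps the orientation; velocity is the mean speed in mm/s.
- bot.move_joints(angles): joint-space move.
- bot.move_gripper(opening, force=None): finger opening in mm; force is the grip in N (None keeps the last); returns when the fingers have stopped.
- bot.pause(seconds).
- bot.solve_ik(position, orientation): joint angles nearest the present ones, or None.
- bot.read_state(): the state.
- bot.camera(name): name is "scene" or "side" or "wrist"; returns the picture (480x640x3 uint8, red, green, blue); there is no depth.
- bot.get_calibration(name): a dict with "fx", "fy", "cx", "cy" (pixels), "view" (4x4, takes a point from world to camera coordinates); the wrist camera has in their place "T_tool_cam" (4x4, takes a point from camera to tool coordinates, whose origin is the TCP and whose axes are the flange's). Camera axes: x right, y up, looking along -z (the intrinsics and any distortion apply to the point x, -y, -z); pixel columns grow to the right and rows downward; lengths in mm; the calibration is good to about 2 mm. A picture is of the moment at which its call begins: read the wrist's pose just before it. get_calibration takes no time and is no camera call.
A pose or a line that the arm cannot do raises bot.Unreachable and nothing moves.
- bot.close_job(): hands the job in, once; it reports no verdict.
The state is a dict: "t": time; "joint_pos": joint angles; "qvel": joint speeds; "tau": joint torques, N m; "tcp_pos": TCP position; "eef_rot": TCP orientation; "contact_force": force on the tool from outside, world axes, zero at the start; "moment": the same for the moment, N m; "width": finger opening in mm.
Only numpy, scipy, OpenCV 4.12 (cv2) and the standard library are available. Lean on these libraries where they do the work, as an engineer would, in place of code of your own. Each camera call takes 0.05 s, during which the arm holds its last target. There are 200 camera calls.

TASK

The round wooden tasting board lying on the white cutting block has just been scrubbed, so the gripper must not touch it: take the large S-hook off the rail, bring its lower end up through the hole in the board's handle from below while the board lies there, and lift the board with it. Hang the hook with the board back on the rail, so that the board hangs straight down from the hook, free and still. Leave the small S-hook on the rail, and the cheese, the tub and the jar where they are.

Things in the scene. Friction and masses are not known exactly. Their poses are not given: they have to be found in the camera images.
- hook_mid (a point): Middle of the large S-hook to be used: round steel bar 8 mm thick, 130 mm tall, 56 mm wide, about 0.1 kg, loose, at first hanging upright on the rail. It lies in its own xz plane, z up. Bends: half circles of 24 mm radius (bar centre line) about (0, 0, +37) and (0, 0, -37) mm. The upper bend's mouth opens to -x, with its free end at (-24, 0, +37); a slanting bar joins the bends
- hook_shoulder (a point): Shoulder of the large S-hook, where the upper bend meets the slanting bar, (+24, 0, +37) mm from its middle, same axes. 8 mm bar, upright here, beside (not above) the rod: can be pinched from above across its own y. From here the bar slants straight down to (-24, 0, -37) and into the lower bend
- hook_tip (a point): Lower tip of the large S-hook, pointing up: centre of the rounded bar end (radius 4 mm), (+24, 0, -37) mm from its middle, straight below the shoulder, same axes. The lower bend hangs below it towards -x; its inside bottom is 20 mm lower, its outside 28 mm lower. The gap between tip and slanting bar opens to +x
- hook_top (a point): Inside of the top of the large S-hook's upper bend, (0, 0, +57) mm from its middle: rests on the rod. The hook comes off by lifting it 26 to 32 mm (less: the free end fouls the rod, more: the slanting bar does), then moving it 60 mm or more towards its own +x; it goes back on the reverse way
- hook_seat (a point): Inside of the bottom of the large S-hook's lower bend, (0, 0, -57) mm from its middle: a hung thing rests here
- rail_mid (a point): Middle of the rail's rod: level steel rod 12 mm thick, 360 mm long along its own y, axis 320 mm above the counter, fixed, on two white posts 22 mm thick (feet 60 mm wide) 174 mm to either side of the middle, capped 14 mm above the axis. x points level across the rail, away from the robot; z up. Two hooks hang on it, the large one 60 to 85 mm to one side of the middle, the small one to the other
- small_hook: Small S-hook, left alone: 5 mm bar, 80 mm tall, 34 mm wide, hanging on the same rail; the point is its middle
- block: White plastic cutting block, 150 (x) by 300 (y) by 60 mm high, fixed; origin at the centre of its underside, z up. Its -x side faces the robot; the board's handle juts out over that edge
- board_hole (a point): Centre of the 18 mm hole in the tasting board's handle, half-way through the 10 mm thickness. Loose wooden board, 0.09 to 0.18 kg, flat on the block (underside 60 mm above the counter). Own x runs from handle to disc, z out of the upper face. Handle 38 mm wide, ending 20 mm from the hole towards -x. The hole starts 30 mm or more outside the block's edge, free air beneath
- board_disc (a point): Centre of the tasting board's disc (112 mm across, 10 mm thick), 98 mm from the hole along the board's x; the far end of the board is 154 mm from the hole. Same axes as the hole
- hook: The large S-hook as a whole; same point and axes as its middle
- rail: The rail as a whole; origin on the counter below the middle of the rod, same axes
- board: The tasting board as a whole; origin under the hole, in the board's underside; same axes as the hole
- cheese: Small piece of cheese on the block beside the board, 75 by 48 by 45 mm high, loose; origin at the centre of its underside
- tub: Lidded plastic tub, 112 mm across, 73 mm high, loose on the counter beyond the work; origin at the centre of its underside
- jar: Jar, 68 mm across, 95 mm high, loose on the counter beyond the work; origin at the centre of its underside
Not all that is in view belongs to the job. What is shaped like the hook but pink is not meant. Of the things shaped like the board, the wooden one is meant.

How it is judged (in metres and radians):
On the way, in this order (a step that is already met when the one before it is completed fails the run):
1. the lower tip of the large hook stands up through the hole, at least 5 mm above the board's upper face, while the board still lies flat (within 17 degrees) (z of hook_tip in the frame of board_hole between 0.006 and 0.03 m and x of hook_tip in the frame of board_hole between -0.012 and 0.012 m and y of hook_tip in the frame of board_hole between -0.012 and 0.012 m and angle between board_hole's own z axis and vertical below 0.3 rad), for 0.05 s.
2. the board hangs from the hook, clear of the block and off the rail (distance between board_hole and hook_seat below 0.022 m and angle between board_hole's own x axis and vertical above 2.6 rad and contact force between board and block below 0.05 N and contact force between hook and rail below 0.05 N), for 0.1 s.
At the end, for the whole second after the job is handed in: The large hook rests on the rail between the posts; the board hangs by its hole in the hook's lower bend (hole within 22 mm of its inside bottom), disc down, within 11 degrees of vertical, below 6 cm/s, touching neither rail nor small hook; the small hook still hangs on the rail (x of hook_top in the frame of rail_mid between -0.012 and 0.012 m and y of hook_top in the frame of rail_mid between -0.16 and 0.16 m and z of hook_top in the frame of rail_mid between 0 and 0.012 m and distance between board_hole and hook_seat below 0.022 m and angle between board_hole's own x axis and vertical above 2.94 rad and linear speed of board below 0.06 m/s and linear speed of hook below 0.05 m/s and contact force between each of board, hook and small_hook below 0.05 N and contact force between board and rail below 0.05 N and height (world z) of small_hook above 0.27 m).
It fails at once if the gripper or arm touches the tasting board (contact force between any of the fingers, the arm and board above 0.5 N).
It fails at once if the small hook is knocked off the rail (height (world z) of small_hook below 0.25 m).
It fails at once if the cheese, the tub or the jar is moved more than 25 mm (distance of any of cheese, tub, jar from where it was at the start of the episode above 0.025 m).
It also fails if it takes over 72 s, if anything falls off the work surface, if the arm or the gripper's body presses on something with over 40 N, if the wrist force passes 120 N, or if a joint passes its speed limit or range.

## Working session

There is one attempt and no reset: what is moved stays moved. The work goes in short steps, each a Python script; the robot and the scene stay as the last script left them, time stands still between calls to the robot, and variables do not carry over. Pictures are saved under pics/ and viewed, about 8 in all and at most 12, crops included, and the job is handed in when it is done.

```bash
mkdir -p pics; ls; python3 - <<'E'
from plant import bot
import cv2,numpy as np,json
np.set_printoptions(precision=4,suppress=True)
for n in("scene","side","wrist"):
    im=bot.camera(n); cv2.imwrite(f"pics/{n}0.png",im[:,:,::-1]); c=bot.get_calibration(n); print(n,c)
s=bot.read_state(); print(s)
E
```

```text
pics
scene {'fx': 556.8563881474149, 'fy': 556.8563881474149, 'cx': 316.88979267938134, 'cy': 243.25346423503566, 'view': array([[    0.0454,     0.9988,    -0.0159,   -47.5056],
       [   -0.6343,     0.0411,     0.772 ,   194.7366],
       [    0.7717,    -0.0249,     0.6355, -1846.0396],
       [    0.    ,     0.    ,     0.    ,     1.    ]])}
side {'fx': 534.0915578410966, 'fy': 534.0915578410966, 'cx': 303.79706584807735, 'cy': 242.10228793734893, 'view': array([[  -0.9588,   -0.2838,   -0.0088,  528.8489],
       [   0.2066,   -0.7184,    0.6642, -250.9222],
       [  -0.1948,    0.6351,    0.7475, -994.1469],
       [   0.    ,    0.    ,    0.    ,    1.    ]])}
wrist {'fx': 424.4365712055037, 'fy': 424.4365712055037, 'cx': 314.60953823263003, 'cy': 240.87994165913895, 'T_tool_cam': array([[  -0.0013,    0.9554,    0.2953,   78.8012],
       [   1.    ,    0.0011,    0.0009,    0.0189],
       [   0.0005,    0.2953,   -0.9554, -158.7824],
       [   0.    ,    0.    ,    0.    ,    1.    ]])}
{'t': 0.15, 'joint_pos': array([-1.0419,  0.3592,  0.0113, -0.0002, -1.2241, -0.2881]), 'qvel': array([ 0.0006, -0.0011,  0.0045,  0.0015,  0.0006, -0.0006]), 'tau': array([ -0.0009, -58.3274,  29.3292,   7.0012,   0.0088,  -0.0001]), 'tcp_pos': array([ 160.8394, -655.1832,  225.8421]), 'eef_rot': array([-0.1201,  0.9928,  0.0006, -0.0001]), 'contact_force': array([-0.1598,  1.4573, -0.1916]), 'moment': array([ 0.0527, -0.0599,  0.0224]), 'width': 87.8558748768058}
```

View pics/scene0.png

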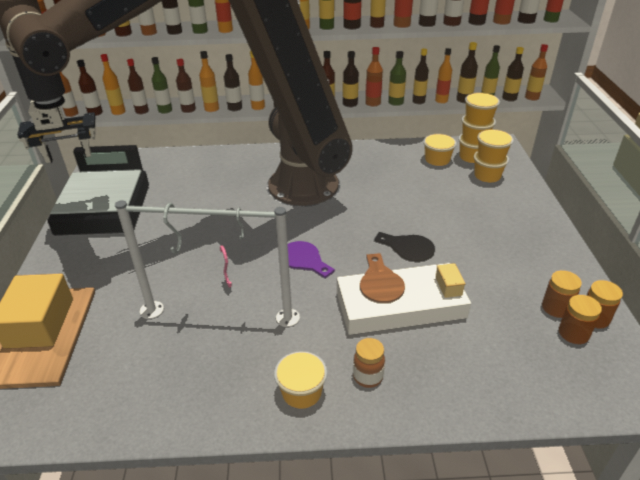

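View pics/side0.png

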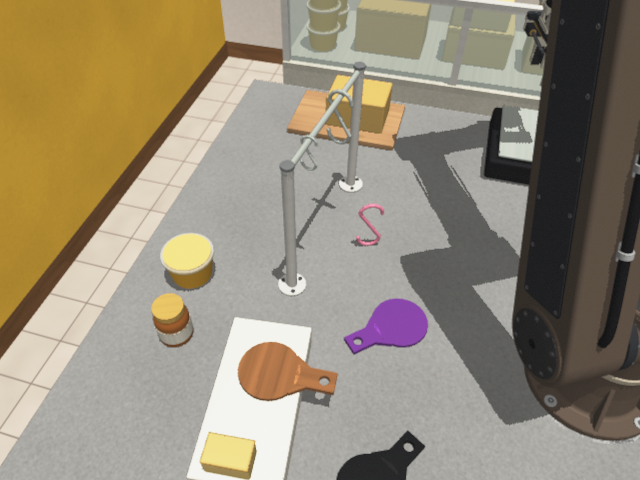

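The scene camera shows the rail with caps at about (121,205) and (280,213), and hooks at (168,212) and (237,212). The wooden board's handle is at (375,262). The pink hook at (226,265) and the purple and black boards are decoys. By size, the left hook (side view 340,110) is the large one, which I'll confirm in a crop.

```bash
cat > h.py <<'E'
import cv2,numpy as np
from plant import bot
np.set_printoptions(precision=2,suppress=True)
def ray(n,uv,T=None):
    """world origin and direction of a pixel; T: world_from_cam for the wrist"""
    c=bot.get_calibration(n); W=np.linalg.inv(c["view"]) if T is None else T
    d=np.array([(uv[0]-c["cx"])/c["fx"],-(uv[1]-c["cy"])/c["fy"],-1.])
    return W[:3,3],W[:3,:3]@d
def onz(n,uv,z,T=None):
    o,d=ray(n,uv,T); return o+d*(z-o[2])/d[2]
def tri(rs):
    A=np.zeros((3,3));b=np.zeros(3);P=[]
    for o,d in rs:
        d=d/np.linalg.norm(d);M=np.eye(3)-np.outer(d,d);A+=M;b+=M@o;P.append((M,o))
    p=np.linalg.solve(A,b); return p,[np.linalg.norm(M@(p-o)) for M,o in P]
E
python3 - <<'E'
from h import *
a=cv2.imread("pics/scene0.png")[195:275,110:300]; b=cv2.imread("pics/side0.png")[60:190,280:380]; c=cv2.imread("pics/side0.png")[320:420,220:350]
d=cv2.imread("pics/scene0.png")[240:310,340:450]
o=np.zeros((600,800,3),np.uint8)
def put(im,s,x,y):
    im=cv2.resize(im,None,fx=s,fy=s,interpolation=cv2.INTER_CUBIC); o[y:y+im.shape[0],x:x+im.shape[1]]=im[:600-y,:800-x]
put(a,2,0,0)
put(cv2.imread("pics/scene0.png")[195:275,145:255],4,0,165)
put(b,3.6,440,0); put(c,1,0,490) ; put(d,1,140,490)
cv2.imwrite("pics/crop1.png",o)
for uv in((121,205),(280,213)): print("cap scene",onz("scene",uv,334))
for uv in((359,67),(288,167)): print("cap side",onz("side",uv,334))
for n in("scene","side"):
    im=cv2.imread(f"pics/{n}0.png").astype(int)
    B,G,R=im[...,0],im[...,1],im[...,2]
    m=((R-B>50)&(R-G>30)&(R<210)).astype(np.uint8)
    box={"scene":(345,245,430,310),"side":(230,335,345,405)}[n]
    mm=np.zeros_like(m); mm[box[1]:box[3],box[0]:box[2]]=m[box[1]:box[3],box[0]:box[2]]
    cs,h=cv2.findContours(mm,cv2.RETR_CCOMP,cv2.CHAIN_APPROX_NONE)
    for k,x in enumerate(cs):
        M=cv2.moments(x)
        if M["m00"]>4:
            uv=(M["m10"]/M["m00"],M["m01"]/M["m00"]); print(n,"hole" if h[0][k][3]>=0 else "outer",M["m00"],uv,onz(n,uv,70))
E
```

```text
cap scene [ 558.86 -392.55  334.  ]
cap scene [610.65 -51.86 334.  ]
cap side [ 544.01 -383.24  334.  ]
cap side [589.14 -44.83 334.  ]
scene outer 1327.0 (380.724566691786, 280.68889726199444) [550.39 182.22  70.  ]
scene hole 27.0 (374.5, 258.5) [466.1  177.31  70.  ]
side outer 3658.0 (279.83360670676143, 372.58506469837795) [539.23 186.26  70.  ]
side hole 82.5 (324.03434343434344, 380.71313131313127) [461.48 179.63  70.  ]
side hole 33.0 (295.510101010101, 378.95454545454544) [509.51 190.18  70.  ]
side hole 20.0 (298.71666666666664, 368.45) [510.01 169.48  70.  ]
```

View pics/crop1.png

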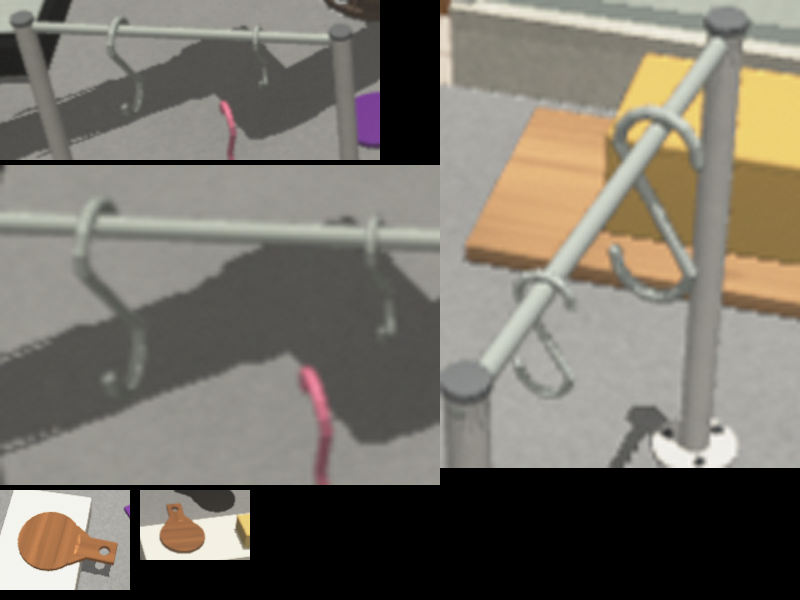

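The crop confirms it. The large hook is at scene (168,212), with its free end towards the robot, so its own +x points away from the robot; the tip is on the far side. The wooden board's handle has its hole at scene (375,258). The two views differ by 10–15 mm, so I'll take wrist views of both.

```bash
cat >> h.py <<'E'
from scipy.spatial.transform import Rotation as Ro
def q(yaw):
    """tool down, tool x = -(cos yaw, sin yaw)"""
    c,s=np.cos(yaw),np.sin(yaw)
    return Ro.from_matrix(np.array([[-c,-s,0],[-s,c,0],[0,0,-1.]])).as_quat()
def wcam(name=None):
    s=bot.read_state(); im=bot.camera("wrist")
    T=np.eye(4);T[:3,:3]=Ro.from_quat(s["eef_rot"]).as_matrix();T[:3,3]=s["tcp_pos"]
    T=T@bot.get_calibration("wrist")["T_tool_cam"]
    if name: cv2.imwrite(f"pics/{name}.png",im[:,:,::-1]); np.save(f"pics/{name}.npy",T)
    return im,T
E
python3 - <<'E'
from h import *
bot.line_to([161,-640,440],400)
bot.move_ptp([560,-270,440],q(-.142)); wcam("w1")
bot.move_ptp([470,179,300],q(.05)); wcam("w2")
print(bot.read_state()["t"],bot.read_state()["tcp_pos"],bot.read_state()["joint_pos"])
a=cv2.imread("pics/w1.png");b=cv2.imread("pics/w2.png")
cv2.imwrite("pics/w12.png",cv2.resize(np.hstack([a[:,100:540],b[:,100:540]]),(800,436),interpolation=cv2.INTER_AREA))
E
```

```text
4.65 [470.55 178.48 300.24] [ 0.75  0.03 -0.24  0.   -1.3  -2.28]
```

View pics/w1.png

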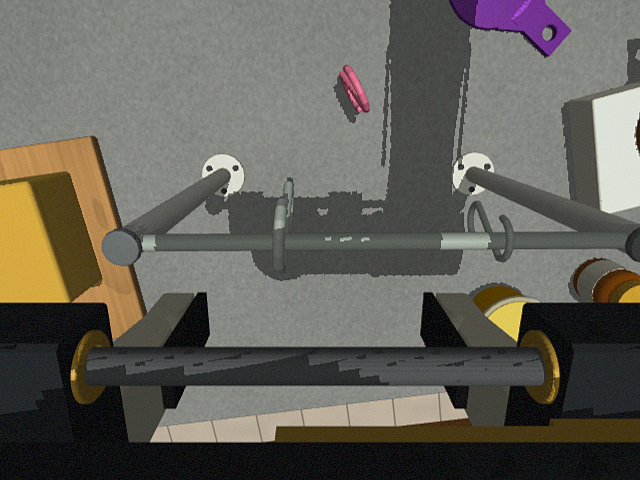

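View pics/w2.png

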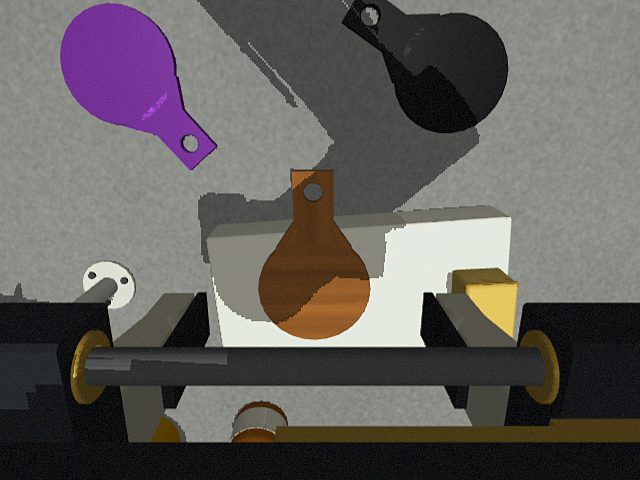

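The w1 view shows the rod along row 242, with the left cap at (122,246). The large hook runs from its shoulder side (280,270) to its lower bend (289,180). The small hook is at (505,240). The w2 view shows the board hole at (313,191) and the disc centre near (314,288). The block edge is near row 230.

```bash
cat >> h.py <<'E'
def proj(T,p):
    c=bot.get_calibration("wrist"); x=np.linalg.inv(T)@np.append(p,1)
    return np.array([c["cx"]+c["fx"]*x[0]/-x[2],c["cy"]-c["fy"]*x[1]/-x[2]])
E
python3 - <<'E'
from h import *
T=np.load("pics/w1.npy"); im=cv2.imread("pics/w1.png")
# rod edges: column-wise extent of the brightness step
g=cv2.cvtColor(im,cv2.COLOR_BGR2GRAY).astype(int)
for u in(180,240,320,380,420,550,590):
    print(u,g[228:258,u].tolist())
for v in(180,190,200,210,220,262,266,270,274): print("row",v,g[v,265:305].tolist())
for uv in((122,246),(638,246)): print("cap",onz("w" and "wrist",uv,334,T))
for uv in((180,242),(590,241)): print("rod",onz("wrist",uv,324,T))
print("hook top",onz("wrist",(283,236),330,T),"should",onz("wrist",(280,266),306,T))
T=np.load("pics/w2.npy"); im=cv2.imread("pics/w2.png").astype(int)
B,G,R=im[...,0],im[...,1],im[...,2]
m=((R-B>25)).astype(np.uint8); m[345:]=0; m[:160]=0; m[:,:250]=0; m[:,380:]=0
cs,h=cv2.findContours(m,cv2.RETR_CCOMP,cv2.CHAIN_APPROX_NONE)
for k,x in enumerate(cs):
    a=cv2.contourArea(x)
    if a>80:
        e=cv2.minEnclosingCircle(x) ; bb=cv2.boundingRect(x); M=cv2.moments(x); print(h[0][k][3],a,bb,e,onz("wrist",(M["m10"]/a,M["m01"]/a),68,T))
        if h[0][k][3]<0:
            # disc: points on lower part projected to top plane, circle fit; handle end/width
            P=np.array([onz("wrist",p[0],70,T)[:2] for p in x])
            pix=x[:,0]; d=P[pix[:,1]>275]
            A=np.c_[2*d,np.ones(len(d))]; s=np.linalg.lstsq(A,(d**2).sum(1),rcond=None)[0]; print("disc",s[:2],np.sqrt(s[2]+s[:2]@s[:2]))
            for v in(178,205,215): 
                r=pix[pix[:,1]==v]; print("handle",v,[onz("wrist",(t,v),70,T) for t in(r[:,0].min(),r[:,0].max())])
            print("end",onz("wrist",(312,pix[:,1].min()),70,T))
print("block edge",onz("wrist",(210,238),60,T),onz("wrist",(509,216),60,T))
E
```

```text
180 [140, 145, 136, 131, 140, 117, 81, 77, 85, 89, 85, 89, 89, 94, 96, 97, 95, 97, 96, 90, 88, 83, 66, 121, 143, 134, 136, 133, 133, 134]
240 [71, 70, 71, 72, 73, 71, 71, 79, 85, 87, 89, 94, 98, 96, 102, 98, 97, 94, 94, 95, 88, 73, 73, 132, 148, 140, 137, 136, 141, 138]
320 [75, 71, 70, 73, 67, 69, 76, 82, 81, 90, 83, 94, 98, 102, 100, 97, 96, 95, 95, 89, 86, 78, 64, 68, 71, 64, 74, 76, 73, 76]
380 [75, 73, 67, 73, 71, 73, 78, 82, 87, 85, 90, 90, 102, 100, 99, 95, 94, 95, 93, 91, 85, 73, 64, 71, 69, 77, 72, 73, 70, 70]
420 [76, 71, 73, 75, 71, 70, 81, 86, 84, 85, 95, 92, 96, 95, 100, 90, 93, 98, 88, 90, 81, 69, 69, 72, 76, 68, 69, 64, 76, 73]
550 [134, 141, 145, 122, 82, 74, 82, 84, 91, 88, 92, 96, 89, 94, 94, 93, 92, 87, 92, 75, 75, 123, 137, 137, 135, 138, 128, 137, 139, 138]
590 [63, 69, 65, 64, 77, 81, 80, 86, 89, 89, 91, 92, 94, 92, 90, 92, 95, 92, 89, 73, 85, 124, 132, 132, 128, 126, 129, 127, 130, 134]
row 180 [133, 133, 137, 137, 140, 134, 130, 134, 134, 140, 136, 130, 131, 133, 133, 133, 128, 131, 137, 142, 147, 143, 68, 58, 63, 67, 71, 57, 134, 131, 132, 130, 129, 128, 136,
[... 1507 characters left out ...]
 ]
rod [ 553.4  -361.75  324.  ]
rod [592.55 -86.68 324.  ]
hook top [ 557.54 -291.19  330.  ] should [ 586.7  -300.06  306.  ]
-1 12019.0 (258, 170, 112, 170) ((312.5, 253.46449279785156), 85.71224212646484) [539.65 180.96  68.  ]
disc [562.85 182.24] 55.10243258543295
handle 178 [array([452.73, 156.99,  70.  ]), array([450.93, 194.56,  70.  ])]
handle 205 [array([477.95, 158.73,  70.  ]), array([476.16, 196.1 ,  70.  ])]
handle 215 [array([487.55, 159.05,  70.  ]), array([485.75, 196.68,  70.  ])]
end [444.55 174.98  70.  ]
0 290.0 (303, 182, 21, 20) ((312.78570556640625, 191.14285278320312), 10.27811336517334) [464.68 176.58  68.  ]
block edge [517.12  77.96  60.  ] [481.02 367.22  60.  ]
```

```bash
python3 - <<'E'
from h import *
T=np.load("pics/w1.npy")
a,b=onz("wrist",(180,242),320.5,T),onz("wrist",(590,239.5),320.5,T)
d=(b-a)/np.linalg.norm(b-a); print("rod",a,b,"yaw",np.arctan2(-d[0],d[1]))
top=onz("wrist",(279.2,236),332,T); s=(top-a)@d; ax=a+d*s; print("axis pt at hook",ax)
for yaw in(-.24,-.19,-.14,-.09):
    R=Ro.from_euler("z",yaw).as_matrix(); mid=ax.copy(); mid[2]=269
    print(yaw,[proj(T,mid+R@np.array(p)) for p in((24,0,37),(20,0,52),(-17,0,54),(-24,0,37),(-24,0,-37),(0,0,-57))])
for c in((548.02,-396.28),(596.51,-61.68)): print("post rel rail", (np.array(c)-ax[:2])@d[:2], (np.array(c)-ax[:2])@[d[1],-d[0]])
for P in((630,-300,460),(400,170,140)): print(bot.solve_ik(P,q(-.14)))
im=cv2.imread("pics/w1.png")[160:290,200:380]; cv2.imwrite("pics/w1c.png",cv2.resize(im,None,fx=4.4,fy=4.4,interpolation=cv2.INTER_CUBIC))
E
```

```text
rod [ 554.31 -363.05  320.5 ] [592.86 -84.53 320.5 ] yaw -0.1375317790014513
axis pt at hook [ 563.82 -294.41  320.5 ]
-0.24 [array([280.01, 266.55]), array([278.75, 268.79]), array([282.43, 218.34]), array([284.92, 202.79]), array([290.65, 184.94]), array([289.77, 206.82])]
-0.19 [array([281.64, 266.66]), array([280.17, 268.89]), array([281.16, 218.25]), array([283.22, 202.67]), array([289.27, 184.84]), array([289.77, 206.82])]
-0.14 [array([283.27, 266.69]), array([281.6 , 268.91]), array([279.89, 218.22]), array([281.51, 202.63]), array([287.89, 184.81]), array([289.77, 206.82])]
-0.09 [array([284.9 , 266.65]), array([283.03, 268.88]), array([278.62, 218.26]), array([279.8 , 202.68]), array([286.51, 184.85]), array([289.77, 206.82])]
post rel rail -103.06926862211415 -1.6803383326640797
post rel rail 235.0191504646113 0.4785918280151618
[-0.17  0.36  0.53  0.   -1.74 -1.54]
[ 0.86  0.04 -0.62  0.   -0.92 -2.57]
```

View pics/w1c.png

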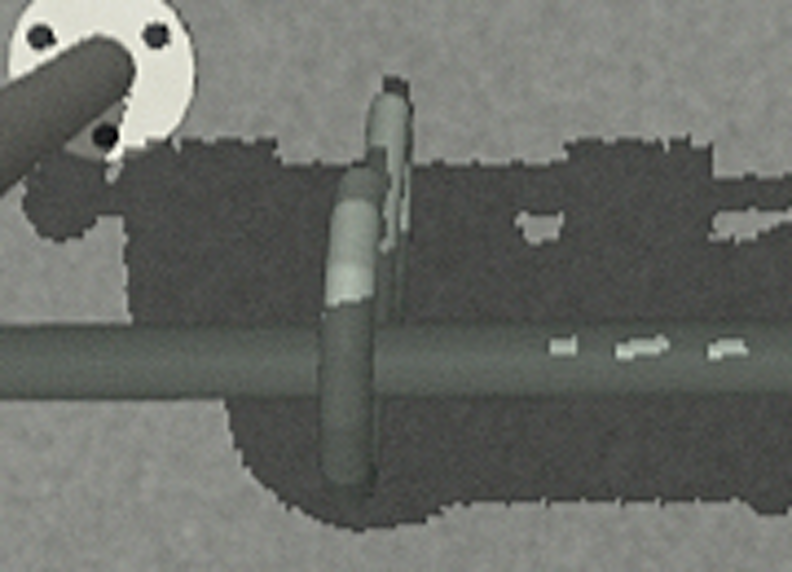

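```bash
python3 - <<'E'
from h import *
Y=-.165; x=np.array([np.cos(Y),np.sin(Y),0]); g=np.array([563.8,-294.8,0])+23.5*x
f=lambda:(s:=bot.read_state(),print(s["t"],s["tcp_pos"],s["contact_force"],s["width"]))
bot.line_to([470,179,440],400)
bot.move_ptp([g[0],g[1],420],q(Y)); bot.move_gripper(50)
bot.line_to([g[0],g[1],290],120); f()
bot.move_gripper(0,50); f()
bot.line_to([g[0],g[1],319],40); bot.pause(.2);f()
im=bot.camera("side"); cv2.imwrite("pics/s1.png",im[:,:,::-1])
cv2.imwrite("pics/s1c.png",cv2.resize(im[40:200,260:420,::-1],None,fx=3.6,fy=3.6,interpolation=cv2.INTER_CUBIC))
E
```

```text
9.0 [ 587.35 -298.86  290.93] [-0.41 -0.77 -0.15] 50.37541044913277
9.7667 [ 587.02 -298.6   289.99] [-0.36  0.07 -0.27] 6.823737510210563
10.8417 [ 586.87 -298.63  318.7 ] [-0.72 -0.53 -1.29] 7.1233219776029015
```

View pics/s1c.png

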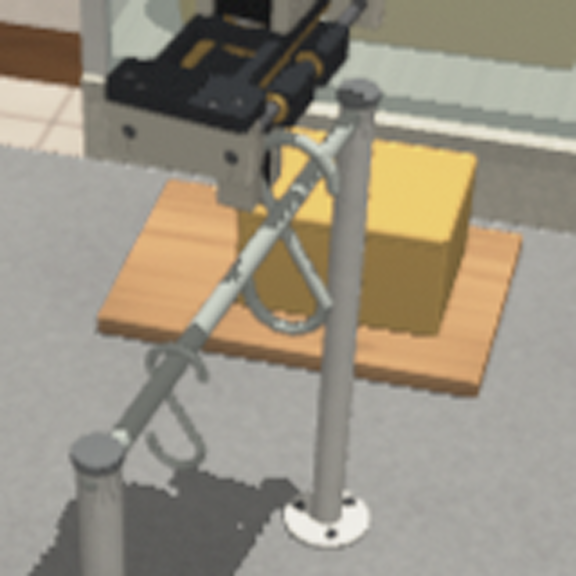

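The large hook is held (width 7.1 mm, about 1 N of weight) and lifted clear. The small hook still hangs.

```bash
python3 - <<'E'
from h import *
f=lambda:(s:=bot.read_state(),print(s["t"],s["tcp_pos"],s["contact_force"],s["width"]))
r=np.array([np.cos(-.14),np.sin(-.14),0]); g=bot.read_state()["tcp_pos"]; g[2]=319
bot.line_to(g+75*r,80); f()
p=g+75*r; p[2]=480; bot.line_to(p,250)
b=.055; xb=np.array([np.cos(b),np.sin(b),0]); h=np.array([464.7,176.8,0]); a=h-75*xb
bot.move_ptp([a[0],a[1],420],q(b)); f()
bot.line_to([a[0],a[1],106],200); bot.pause(.2); f()
o=np.zeros((600,800,3),np.uint8)
im=bot.camera("side")[:,:,::-1]; cv2.imwrite("pics/s2.png",im)
o[:,:400]=cv2.resize(im[320:470,300:400],(400,600),interpolation=cv2.INTER_CUBIC)
im=bot.camera("scene")[:,:,::-1]; cv2.imwrite("pics/c2.png",im)
o[:,400:]=cv2.resize(im[180:300,335:415],(400,600),interpolation=cv2.INTER_CUBIC)
cv2.imwrite("pics/sc2.png",o)
E
```

```text
11.975 [ 660.88 -309.12  319.22] [-0.59 -0.61 -0.86] 7.078625642304316
14.7667 [390.31 172.58 420.03] [ 0.01  0.35 -0.83] 7.2912405094443145
16.6833 [390.05 172.92 106.52] [-0.1  -0.2  -0.71] 7.132814390441962
```

View pics/sc2.png

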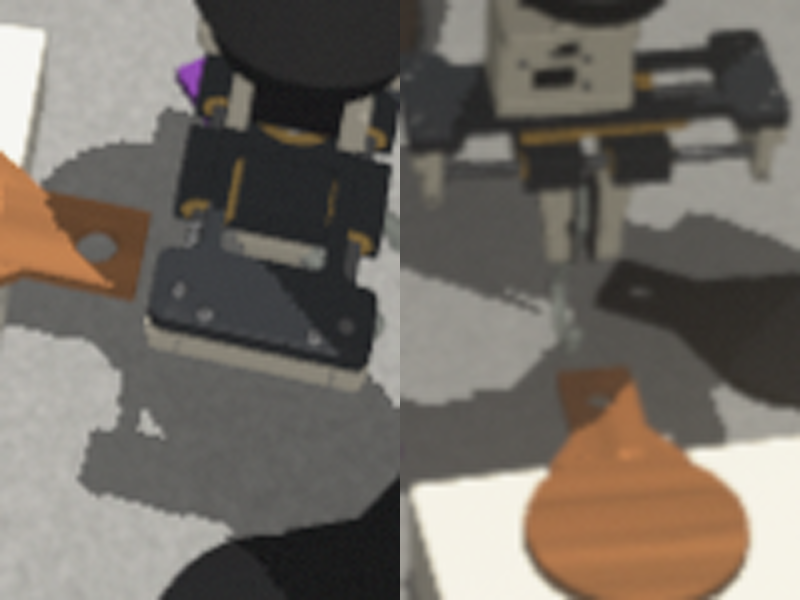

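The left crop (side view) has the hook hidden by the gripper. The right crop (scene view) shows the tip near pixel (367,237), the lower bend's front near (368.5,247) and the hole at (375,260). I'll compare these with the predicted projections.

```bash
python3 - <<'E'
from h import *
c=bot.get_calibration("scene")
def P(p):
    x=c["view"]@np.append(p,1); return np.array([c["cx"]+c["fx"]*x[0]/-x[2],c["cy"]-c["fy"]*x[1]/-x[2]])
b=.055;t=bot.read_state()["tcp_pos"]
R=Ro.from_euler("z",b).as_matrix(); mid=t-R@np.array([23.5,0,21])
for n,k in dict(tip=(24,0,-37),tiptop=(24,0,-33),front=(17,0,-54),bottom=(0,0,-65),should=(24,0,37),slant=(0,0,0)).items(): print(n,mid+R@np.array(k),P(mid+R@np.array(k)))
print("hole",P([464.7,176.8,70]),"disc",P([562.9,182.2,70]))
im=cv2.imread("pics/c2.png")[222:264,352:390]; cv2.imwrite("pics/c2c.png",cv2.resize(im,None,fx=14,fy=14,interpolation=cv2.INTER_CUBIC))
E
```

```text
tip [390.42 172.86  48.32] [369.   246.37]
tiptop [390.42 172.86  52.32] [369.07 245.25]
front [383.43 172.47  31.32] [368.3 249.5]
bottom [366.45 171.54  20.32] [367.08 248.62]
should [390.42 172.86 122.32] [370.22 224.85]
slant [366.45 171.54  85.32] [368.07 230.3 ]
hole [374.24 258.15] disc [381.4  284.17]
```

View pics/c2c.png

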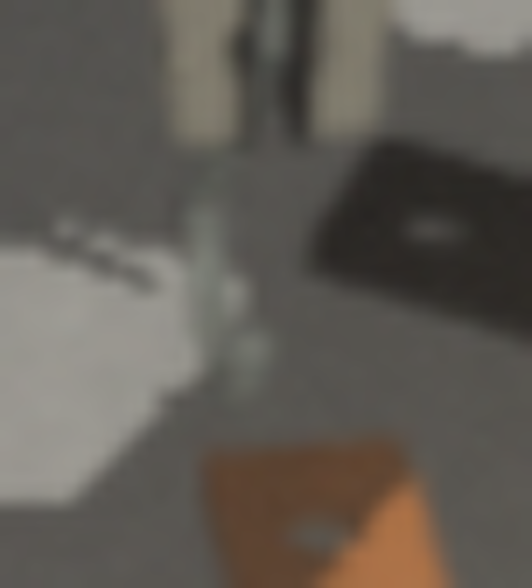

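The scene view puts the tip about 2.5 px above its prediction, which could mean a slight tilt. I'll check with the wrist camera.

```bash
python3 - <<'E'
from h import *
im,T=wcam("w3"); t=bot.read_state()["tcp_pos"]; R=Ro.from_euler("z",.055).as_matrix()
pts=[(24,0,37),(0,0,61),(-24,0,37),(0,0,0),(-12,0,-18.5),(-24,0,-37),(-28,0,-37),(-17,0,-54),(0,0,-61)]
for tilt in(-.1,0,.1):
    Rt=R@Ro.from_euler("y",tilt).as_matrix()
    print(tilt,*[proj(T,t+R@[0,0,19.]*0+np.array([0,0,19])+Rt@(np.array(p)-[23.5,0,40])).round(0) for p in pts])
cv2.imwrite("pics/w3c.png",cv2.resize(im[100:380,200:440,::-1],None,fx=2.1,fy=2.1,interpolation=cv2.INTER_CUBIC))
E
```

```text
-0.1 [314. 331.] [314. 290.] [314. 204.] [314. 248.] [314. 215.] [314. 188.] [314. 180.] [314. 198.] [314. 225.]
0 [314. 330.] [314. 299.] [314. 205.] [314. 240.] [314. 205.] [314. 174.] [314. 166.] [314. 182.] [314. 209.]
0.1 [314. 329.] [314. 309.] [314. 208.] [314. 233.] [314. 195.] [314. 160.] [314. 152.] [314. 166.] [314. 193.]
```

View pics/w3c.png

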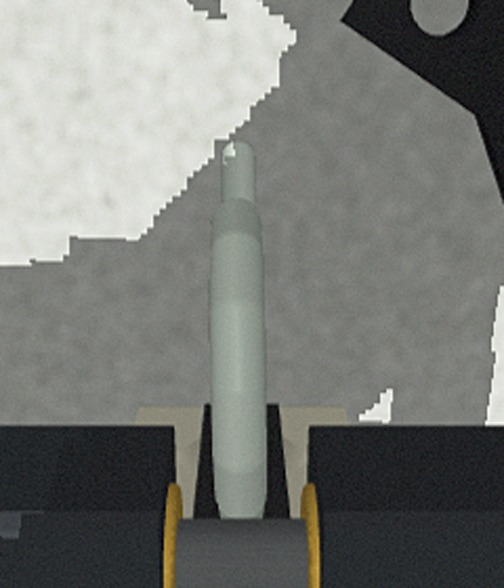

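The wrist view shows the bend's outer edge at row 168 (predicted 166) and column 313 (predicted 314), so the hook hangs upright in the grip as modelled. I'm going in under the handle.

```bash
python3 - <<'E'
from h import *
b=.055; h=np.array([465.2,176.9,0])
def f():
    F=np.mean([(bot.pause(.03),bot.read_state()["contact_force"])[1] for _ in range(5)],0); s=bot.read_state(); print(round(s["t"],2),s["tcp_pos"],F)
f()
bot.line_to(h+[0,0,107],80); f()
for z in(114,120,126,134): bot.line_to(h+[0,0,z],40); f()
im,T=wcam("w4"); s=bot.camera("scene"); sd=bot.camera("side"); cv2.imwrite("pics/c4.png",s[:,:,::-1])
o=np.zeros((560,800,3),np.uint8)
o[:,:480]=cv2.resize(im[80:360,200:440,::-1],(480,560)); o[:280,480:]=cv2.resize(s[215:285,335:415,::-1],(320,280),interpolation=cv2.INTER_CUBIC)
o[280:,480:]=cv2.resize(sd[340:410,270:350,::-1],(320,280),interpolation=cv2.INTER_CUBIC)
cv2.imwrite("pics/v4.png",o)
E
```

```text
17.0 [389.82 172.69 106.05] [ 0.37  0.35 -0.77]
18.26 [464.86 176.93 107.18] [-0.5  -0.16 -1.01]
18.75 [465.12 176.86 113.95] [-0.21  0.25 -0.89]
19.22 [465.13 176.86 119.93] [-0.02 -0.07 -1.01]
19.68 [465.13 176.88 125.95] [-0.24 -0.1  -1.01]
20.2 [465.15 176.89 133.93] [ 0.64  0.04 -1.87]
```

View pics/v4.png

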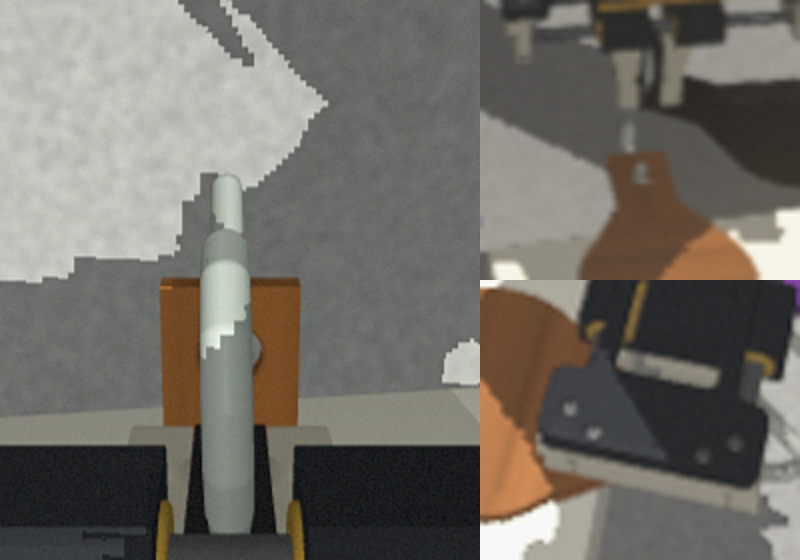

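Force stayed at about -1 N until TCP z = 126, so the tip entered the hole cleanly. The extra 0.9 N at z = 134 is the curved bar meeting the hole's edge. The wrist view shows the hook within about 1 mm of the hole's centre line. I'll nudge it forward, go up a little, hold, then lift.

```bash
python3 - <<'E'
from h import *
b=.055; xb=np.array([np.cos(b),np.sin(b),0]); h=np.array([465.2,176.9,0])
def f():
    F=np.mean([(bot.pause(.03),bot.read_state()["contact_force"])[1] for _ in range(5)],0); s=bot.read_state(); print(round(s["t"],2),s["tcp_pos"],F,s["width"])
bot.line_to(h+4*xb+[0,0,134],30); f()
bot.line_to(h+4*xb+[0,0,140],30); f(); wcam("w5")
cv2.imwrite("pics/c5.png",bot.camera("scene")[:,:,::-1])
for dx,z in((4,165),(4,200),(15,240),(35,290),(50,330),(50,372)): bot.line_to(h+dx*xb+[0,0,z],60); f()
bot.pause(.5); f()
im,T=wcam("w6"); s=bot.camera("scene"); sd=bot.camera("side")
o=np.zeros((600,800,3),np.uint8)
o[:300,:400]=cv2.resize(im[:,:,::-1],(400,300)); o[300:,:400]=cv2.resize(cv2.imread("pics/c5.png")[215:290,335:435],(400,300),interpolation=cv2.INTER_CUBIC)
o[:300,400:]=cv2.resize(s[150:330,300:540,::-1],(400,300)); o[300:,400:]=cv2.resize(sd[240:480,180:500,::-1],(400,300))
cv2.imwrite("pics/v6.png",o)
E
```

```text
20.8 [469.14 177.05 133.93] [-0.35 -0.13 -1.18] 7.155799817366144
21.32 [469.2  177.12 139.99] [ 0.68  0.39 -1.84] 6.869308921778568
22.15 [468.99 176.98 164.69] [ 0.48 -0.15 -1.71] 7.304269143830369
23.05 [468.97 176.95 199.57] [ 0.71 -0.   -1.79] 6.9476165130858405
24.06 [479.9  177.57 239.61] [ 0.09  0.32 -1.19] 6.774738594318339
25.27 [499.93 178.78 289.76] [-0.07 -0.12 -1.38] 7.089027196189982
26.3 [514.82 179.52 329.62] [-0.3  -0.44 -2.38] 7.114589078237584
27.32 [515.   179.59 371.55] [ 0.16  0.22 -2.07] 7.15531062597345
27.98 [515.06 179.63 371.99] [ 0.22  0.05 -2.42] 7.31005201556248
```

View pics/v6.png

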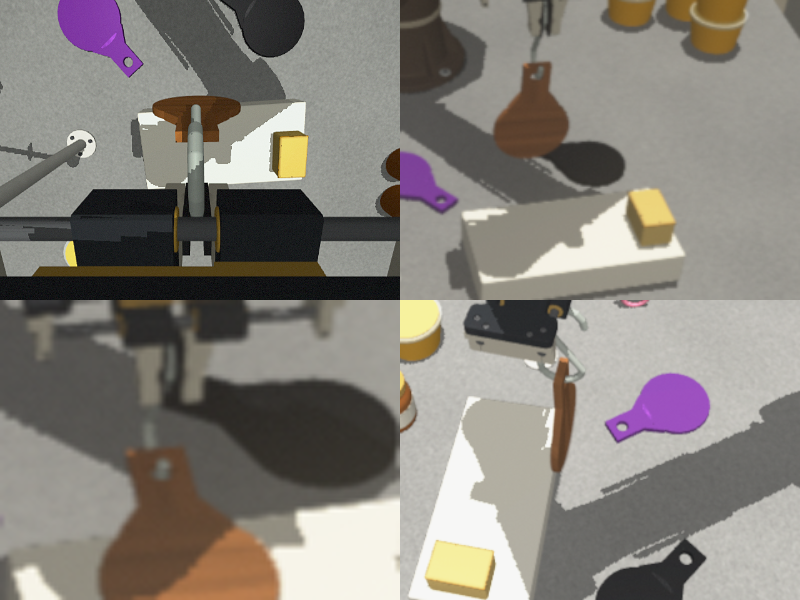

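All panels agree. The board hangs plumb from the hook's lower bend with its disc down, clear of the block, and the load is 2.4 N. Next I'll carry it round the right-hand post to the far side of the rail, reverse it on and lower it. I've used all 12 views, so from here I check by numbers.

```bash
python3 - <<'E'
from h import *
for n,uv,z in(("tub",(301,372),73),("jar",(370,350),95)): print(n,onz("scene",uv,z))
def f():
    F=np.mean([(bot.pause(.03),bot.read_state()["contact_force"])[1] for _ in range(5)],0); s=bot.read_state(); print(round(s["t"],2),s["tcp_pos"],F,s["width"])
Y=-.14; r=np.array([np.cos(Y),np.sin(Y),0]); g=np.array([563.8,-294.8,0])+23.3*r
o=q(Y)
bot.line_to([690,70,380],150,ori=o); f()
bot.line_to([705,-70,380],140); f()
p=g+80*r
bot.line_to([p[0],p[1],380],140); f()
bot.line_to([p[0],p[1],319],80); bot.pause(1.0); f()
bot.line_to(g+[0,0,319],50); bot.pause(.5); f()
for z in(305,297,293,290.5): bot.line_to(g+[0,0,z],30); f()
for n in("scene","side"): cv2.imwrite(f"pics/{n}7.png",bot.camera(n)[:,:,::-1])
E
```

```text
tub [819.62 -21.82  73.  ]
jar [787.66 126.07  95.  ]
29.82 [689.62  70.47 380.53] [ 0.13  0.2  -2.17] 6.90938884665329
31.15 [705.06 -69.08 380.08] [ 0.22  0.2  -2.4 ] 6.821934817214698
33.2 [ 666.27 -308.62  380.11] [ 0.33 -0.18 -2.05] 7.418545616040535
35.27 [ 666.09 -309.22  319.02] [-0.15  0.16 -2.19] 7.114744158327245
37.69 [ 586.89 -298.04  319.02] [-0.01 -0.16 -2.16] 6.922040765134548
38.48 [ 586.97 -298.09  305.24] [ 0.22  0.24 -1.92] 7.072770946701296
39.06 [ 586.96 -298.1   297.16] [-0.17  0.35 -2.09] 7.066448439055981
39.51 [ 586.91 -298.1   293.06] [-0.12 -0.41 -2.19] 7.153230159852997
39.92 [ 586.87 -298.05  290.51] [ 0.01  0.21 -2.03] 7.135492827584851
```

```bash
python3 - <<'E'
from h import *
def f():
    F=np.mean([(bot.pause(.03),bot.read_state()["contact_force"])[1] for _ in range(8)],0); s=bot.read_state(); print(round(s["t"],2),s["tcp_pos"],F); return F[2]
p=bot.read_state()["tcp_pos"]; z=290.5
p=np.array([586.87,-298.05,0])
while z>283.5:
    z-=1; bot.line_to(p+[0,0,z],15)
    if f()>-.5: break
E
```

```text
40.54 [ 586.96 -298.13  289.79] [-0.12  0.42  1.08]
```

Fz flipped to +1.1 N at TCP z 289.8, which is the seat height the hook had at the start, so it rests on the rod. I'm releasing it.

```bash
python3 - <<'E'
from h import *
bot.move_gripper(44); bot.pause(.3)
p=bot.read_state()["tcp_pos"]; bot.line_to([p[0],p[1],440],100)
def mask(n):
    im=bot.camera(n); cv2.imwrite(f"pics/{n}8.png",im[:,:,::-1]); I=im.astype(int); R,G,B=I[...,0],I[...,1],I[...,2]
    m=((R-B>35)&(R-G>20)&(R<200)&(G-B<60)).astype(np.uint8)
    x0,y0,x1,y1={"scene":(130,200,260,330),"side":(300,80,420,260)}[n]; M=np.zeros_like(m); M[y0:y1,x0:x1]=m[y0:y1,x0:x1]
    k,l,s,c=cv2.connectedComponentsWithStats(M); i=1+s[1:,4].argmax(); return c[i],s[i]
c=bot.get_calibration("scene")
def P(n,p):
    c=bot.get_calibration(n); x=c["view"]@np.append(p,1); return np.array([c["cx"]+c["fx"]*x[0]/-x[2],c["cy"]-c["fy"]*x[1]/-x[2]])
for i in range(4):
    print(round(bot.read_state()["t"],2),[mask(n) for n in("scene","side")]); bot.pause(1)
for n in("scene","side"): print(n,"pred disc",P(n,[563.8,-294.8,105]),"hole",P(n,[563.8,-294.8,203]))
E
```

```text
43.32 [(array([183.74, 275.74]), array([ 163,  243,   45,   56, 1556], dtype=int32)), (array([335.32, 160.3 ]), array([ 317,  113,   31,   89, 1092], dtype=int32))]
44.42 [(array([183.73, 275.72]), array([ 163,  243,   45,   56, 1556], dtype=int32)), (array([335.35, 160.2 ]), array([ 317,  113,   31,   89, 1092], dtype=int32))]
45.52 [(array([183.74, 275.73]), array([ 163,  243,   45,   56, 1555], dtype=int32)), (array([335.33, 160.16]), array([ 317,  113,   31,   89, 1094], dtype=int32))]
46.62 [(array([183.75, 275.74]), array([ 163,  243,   45,   56, 1558], dtype=int32)), (array([335.33, 160.29]), array([ 317,  113,   31,   89, 1093], dtype=int32))]
scene pred disc [184.4  282.39] hole [177.25 251.25]
side pred disc [335.06 177.33] hole [336.67 142.66]
```

```bash
python3 - <<'E'
from h import *
a,b=[cv2.imread(f"pics/scene{k}.png") for k in(0,8)]; c,d=[cv2.imread(f"pics/side{k}.png") for k in(0,8)]
def sh(x,y,r,n):
    t=x[r[1]:r[3],r[0]:r[2]]; w=y[r[1]-8:r[3]+8,r[0]-8:r[2]+8]
    m=cv2.matchTemplate(w,t,cv2.TM_CCOEFF_NORMED); _,v,_,l=cv2.minMaxLoc(m); print(n,round(v,3),"shift px",l[0]-8,l[1]-8)
sh(c,d,(298,133,324,172),"small hook side"); sh(a,b,(436-200,203,246,240),"small hook scene")
sh(c,d,(328,85,346,112),"large hook top side"); sh(a,b,(160,200,180,225),"large hook top scene")
sh(a,b,(270,350,330,410),"tub"); sh(a,b,(350,335,390,390),"jar"); sh(a,b,(432,258,468,300),"cheese")
bot.close_job(); print(bot.read_state()["t"])
E
```

```text
small hook side 0.409 shift px 0 0
small hook scene 0.497 shift px 0 -8
large hook top side 0.987 shift px 0 0
large hook top scene 0.921 shift px 0 0
tub 0.997 shift px 0 0
jar 0.999 shift px 0 0
cheese 0.999 shift px 0 0
the job is handed in; nothing more can be done
the job is handed in; nothing more can be done
```

The job is handed in, and the board hangs from the large hook back on the rail. The one thing my last checks did not confirm is the small hook.

**What I did:** I took the large S-hook off the rail and brought its tip up through the handle hole from below, with no push until it was through. I then lifted the board clear of the block, carried it around the right-hand post, and lowered the hook onto the rod and let go. The fingers only ever held the hook.

**Last checks:**
- **Seating:** the rod took the load at TCP height 289.8 mm, the same height as the first grasp (290 mm). After release, the top of the large hook matched its starting image with 0 px shift (match scores 0.99 and 0.92).
- **Board:** its outline stayed within 0.2 px in two views for 3.3 s, close to where it should hang. In the side view the outline also took in background, so I relied on the scene view for position.
- **Cheese, tub and jar:** 0 px shift, match scores at least 0.997.
- **Small hook, not confirmed:** the image comparison was inconclusive (scores 0.41 and 0.50; the scene view gave an 8 px shift at the edge of the search). I think changed shadows or the board and gripper in the background caused this. I planned the path to stay clear of it and felt no contact force, and it last showed in place on the rail just after the large hook was lifted.
- **Earlier disagreement:** before insertion, the scene camera put the hook tip about 2.5 px from its prediction. I trusted the wrist camera instead, and the clean insertion bore that out.

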